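# Charge the reaction-cup feeder and hold its guarded feed lever

## Robot

A 7-joint arm with a two-finger parallel gripper is mounted at the origin on a cart in front of the work surface, level with it; the furniture and walls round the work are solid. World frame = base frame: x ahead of the robot, y to its left, z up, the work surface at z = 0. Lengths are in m, angles in rad, forces in N, time in s.
With the tool pointing down it reaches from about 0.4 to 0.875 m from the base axis. Payload 6.5 kg.
Tool frame: the origin (TCP) lies at the very end of the fingers, on their centre line; the grasp point (between the pads) lies 19 mm behind it; z points along the fingers, y is the direction in which the jaws open and shut (so a half turn about z gives the same grasp; the last joint's range is limited). The gripper opens to 85 mm and grips with 20 to 120 N. Pads are 22 mm wide; open, the fingers measure 114 mm over their backs; the gripper's body (76 mm by 85 mm) begins 54 mm behind the grasp point. The pads swing forward as they close: fully open they stand 13 mm farther back than shut.
Start: joints at [-1.313, 0.536, -0.004, 1.538, 0.003, 1.067, -0.071], TCP at [0.207, 0.616, 0.231] pointing down, gripper open.
Joint ranges: [-2.7, 2.7], [-0.37, 2.16], [-1.27, 1.26], [0.24, 2.4], [-1.31, 4.45], [0.19, 1.91], [-2.76, 2.76]. Speed limits (rad/s): [2.39, 2.39, 3.14, 3.14, 3.14, 3.14, 3.14].

## Interface

Orientations are given as [roll, pitch, yaw] about the fixed x, y, z axes, in that order (R = Rz(yaw) Ry(pitch) Rx(roll)).
In Python, from workcell import arm gives the robot as it stands.
- The arm moves only by the tool jog_arm, never from a script. Its argument "series" is a list that holds one entry, the list of rows, each a list of 4 numbers: the shift along the tool's x, y, z in mm, then the turn about the tool's z in degrees. In form: [[[x, y, z, turn], ...]]. A call has 1 to 5 rows; each row is the pose to reach, as a shift and turn from the pose commanded when the call began, along the tool's axes at that moment; what a row does not reach only later rows make up. A row lasts 1/12 s, in which the tool goes at most 41.7 mm and 7.16 degrees, less where a joint would pass 70% of its speed; a pose out of reach is approached as far as the arm can. A call with a gripper value outside its range is refused whole. "jaw" is the closure, from 0 (fully open) to 1 (shut), set as the call begins (left out, the last holds). The fingers move at their own pace and stop on an object; "squeeze" is the grip in N (left out, the last holds). Time passes only in rows, so rows that repeat a pose let the fingers close. It gives the time, the measured TCP pose, the force and the opening at its end, in the units of the state.
- arm.get_obs(): the state, without advancing time (a new reading comes with each control period).
- arm.get_image(name): name is "scene" or "top"; returns the picture (400x640x3 uint8, red, green, blue); there is no depth.
- arm.camera_params(name): a dict with "mtx" (3x3 intrinsics, pixels), "rvec" (rotation vector, rad) and "tvec" (3), from world to camera coordinates, as OpenCV has them. Camera axes: x right, y down, z forward; pixel columns grow to the right and rows downward; lengths in m; the calibration is good to about 2 mm. A picture is of the moment at which its call begins. camera_params takes no time and is no camera call.
- arm.sign_off(): hands the job in, once; it reports no verdict.
The state is a dict: "clock": time; "joint_pos": joint angles; "qvel": joint speeds; "effort": joint torques, N m; "tcp_pos": TCP position; "tcp_rot": TCP orientation; "force": force on the tool from outside, world axes, zero at the start; "torque": the same for the moment, N m; "grip_width": finger opening in m.
Only numpy, scipy, OpenCV 4.12 (cv2) and the standard library are available. Lean on these libraries where they do the work, as an engineer would, in place of code of your own. Each camera call takes 0.05 s, during which the arm holds its last target. There are 200 camera calls.

## Task

Tip all five reaction cups from the scoop tray into the feeder's hopper and put the empty tray back down upright on the work surface. Then swing the feeder's safety catch fully aside, and only then pull the feed lever it guards all the way to the feeder's front and keep holding it there: the lever springs back if let go, so finish while still holding it. Leave the two bottles standing by the work, the label roll and the timer where they are.

Things in the scene. Friction and masses are not known exactly. Their poses are not given: they have to be found in the camera images.
- tray_grip (a point): Loose metal scoop tray, 115 x 100 mm, walls 26 mm high, 0.11 to 0.22 kg. Point: on the upright grey grip rib along its middle (a lane of cups on either side), 60 mm above the underside; rib 12 mm thick (tray y), 60 long (x), top 81 mm above the underside. z up. The pouring lip (open front, no wall, edge 7 mm high) is 65 mm from this point along the tray's -x.
- cup0_center (a point): One of five equal white plastic reaction cups (closed solid shapes), 24 mm across, 20 mm high, 15 g, slippery (friction about 0.3: they slide out when the tray is tipped 30 to 50 degrees). They start upright in the tray. This point is its centre.
- cup1_center (a point): One of five equal white plastic reaction cups (closed solid shapes), 24 mm across, 20 mm high, 15 g, slippery (friction about 0.3: they slide out when the tray is tipped 30 to 50 degrees). They start upright in the tray. This point is its centre.
- cup2_center (a point): One of five equal white plastic reaction cups (closed solid shapes), 24 mm across, 20 mm high, 15 g, slippery (friction about 0.3: they slide out when the tray is tipped 30 to 50 degrees). They start upright in the tray. This point is its centre.
- cup3_center (a point): One of five equal white plastic reaction cups (closed solid shapes), 24 mm across, 20 mm high, 15 g, slippery (friction about 0.3: they slide out when the tray is tipped 30 to 50 degrees). They start upright in the tray. This point is its centre.
- cup4_center (a point): One of five equal white plastic reaction cups (closed solid shapes), 24 mm across, 20 mm high, 15 g, slippery (friction about 0.3: they slide out when the tray is tipped 30 to 50 degrees). They start upright in the tray. This point is its centre.
- hopper_mouth (a point): Centre of the open top of the feeder's square white hopper, level with the rim 117 mm above the work surface; 150 mm square outside, 142 inside, 85 deep. Feeder: one fixed unit on a 190 x 290 mm grey base. Axes: -x to the feeder's front (catch side), y to its left, z up. The lever stands 150 mm from here in -y.
- catch_post (a point): Upright round finger post on the tail of the safety catch, 14 mm in diameter; this point is on its axis, 12 mm below its top and 19.5 mm above the top of the flat steel bar that carries it (103 mm above the work surface). It turns with the catch about catch_pivot, 50 mm away.
- catch_pivot (a point): Point on the catch's vertical hinge pin, at the height of catch_post. The catch is a flat 14 mm wide bar: from the pivot one end runs to the lever's stem and blocks it, the tail runs the other way (the feeder's -x, towards its front) and carries the post.
- safety_catch (a joint): Angle of the catch (rad): 0 to 0.08 (blocking) at the start, 1.4 fully aside (stop). It grows anticlockwise seen from above: the post moves from the feeder's front (-x) sideways to the feeder's right (-y, away from the hopper). Turns easily (about 1 N at the post) and stays where it is left.
- lever_handle (a point): Centre of the black cross handle of the feed lever: round bar 22 mm in diameter, 36 mm long, along the feeder's y, flat ends, 162 mm above the work surface on a 12 mm round stem, 130 mm from lever_pivot. The frame turns with the lever; y is the handle's long axis.
- lever_pivot (a point): Middle of the lever's hinge axis, 45 mm above the work surface; the axis is level, along the feeder's y.
- feed_lever (a joint): Angle of the feed lever (rad): 0 at rest, leaning 0.45 rad away from the feeder's front; grows as the handle is pulled to the front (-x, over the catch pillar); stop at 0.8, leaning 0.35 rad to the front. A spring draws it back: 2 N at the handle at rest, 5 N at the stop. While the catch blocks it, it moves less than 0.15 rad.
- amber_bottle_4: Bystander: flat brown bottle, 33 x 56 x 94 mm, stands at the back right. Origin at its underside.
- wash_bottle: Bystander: small round white bottle, 40 mm across, 76 mm high. Origin at its underside.
- label_roll: Bystander: roll of labels lying flat, 58 mm across, 24 mm high. Origin at its underside.
- timer: Bystander: small white timer lying flat, 46 x 58 x 18 mm. Origin at its underside.

How it is judged:
On the way, in this order (a step that is already met when the one before it is completed fails the run):
1. all five cups lie in the hopper (x of cup0_center in the frame of hopper_mouth between -0.073 and 0.073 m and y of cup0_center in the frame of hopper_mouth between -0.073 and 0.073 m and z of each of cup0_center, cup1_center, cup2_center, cup3_center, cup4_center in the frame of hopper_mouth below -0.006 m and x of cup1_center in the frame of hopper_mouth between -0.073 and 0.073 m and y of cup1_center in the frame of hopper_mouth between -0.073 and 0.073 m and x of cup2_center in the frame of hopper_mouth between -0.073 and 0.073 m and y of cup2_center in the frame of hopper_mouth between -0.073 and 0.073 m and x of cup3_center in the frame of hopper_mouth between -0.073 and 0.073 m and y of cup3_center in the frame of hopper_mouth between -0.073 and 0.073 m and x of cup4_center in the frame of hopper_mouth between -0.073 and 0.073 m and y of cup4_center in the frame of hopper_mouth between -0.073 and 0.073 m), for 0.2 s.
2. the tray stands upright on the work surface (height (world z) of tray_grip between 0.055 and 0.065 m and angle between tray_grip's own z axis and vertical below 0.1 rad), for 0.2 s.
3. the safety catch is swung aside (value of joint safety_catch above 1 rad), for 0.2 s.
4. the feed lever is pulled to its stop (value of joint feed_lever above 0.65 rad), for 0.5 s.
At the end, for the whole second after the job is handed in: All five cups are in the hopper (centres below the rim); the tray stands on the work surface (within 5 mm of its resting height, tilted less than 0.1 rad); the catch is open beyond 1.0 rad; the robot, touching with more than 1 N, holds the feed lever beyond 0.65 rad of its 0.8 rad (all of step 1 and all of step 2 and value of joint safety_catch above 1 rad and value of joint feed_lever above 0.65 rad and contact force between any of the fingers, the arm and anything else above 1 N); the arm keeps its last pose, push and grip.
It fails at once if the lever is pulled while the catch is not swung aside (value of joint feed_lever above 0.2 rad and value of joint safety_catch below 0.7 rad).
It fails at once if the brown bottle is pushed away or knocked over (distance of amber_bottle_4 from where it was at the start of the episode above 0.03 m or angle between amber_bottle_4's own z axis and vertical above 0.4 rad).
It fails at once if the small white bottle is pushed away or knocked over (distance of wash_bottle from where it was at the start of the episode above 0.03 m or angle between wash_bottle's own z axis and vertical above 0.4 rad).
It fails at once if the label roll is pushed away or knocked over (distance of label_roll from where it was at the start of the episode above 0.03 m or angle between label_roll's own z axis and vertical above 0.4 rad).
It fails at once if the timer is pushed away or knocked over (distance of timer from where it was at the start of the episode above 0.03 m or angle between timer's own z axis and vertical above 0.4 rad).
It also fails if it takes over 72 s, if anything falls off the work surface, if the arm or the gripper's body presses on something with over 40 N, if the wrist force passes 120 N, or if a joint passes its speed limit or range.

## Working session

There is one attempt and no reset: what is moved stays moved. The work goes in short steps, Python scripts to look and compute and a tool call to move; the robot and the scene stay as the last step left them, time stands still between calls to the robot, and variables do not carry over. Pictures are saved under pics/ and viewed, about 8 in all and at most 12, crops included, and the job is handed in when it is done.

Besides the shell and the picture viewer there is one more tool, called after ">>>" as name(argument=value, ...) on one line, values as JSON. jog_arm: Moves the arm, as the interface text tells. Its arguments: {"type":"object","properties":{"series":{"type":"array","items":{"type":"array","items":{"type":"array","items":{"type":"number"}}}},"jaw":{"type":"number"},"squeeze":{"type":"number"}},"required":["series"]}

```bash
ls; mkdir -p pics; cat > h.py <<'E'
import numpy as np, cv2
from workcell import arm
from scipy.spatial.transform import Rotation as R
def cam(n):
    p=arm.camera_params(n); return np.array(p['mtx']),cv2.Rodrigues(np.array(p['rvec'],float))[0],np.array(p['tvec'],float).ravel()
def ray(n,u,v,z):
    K,Rm,t=cam(n); d=Rm.T@np.linalg.inv(K)@np.array([u,v,1.]); c=-Rm.T@t
    return c+d*(z-c[2])/d[2]
def proj(n,P):
    K,Rm,t=cam(n); q=K@(Rm@np.array(P,float)+t); return q[:2]/q[2]
def snap(n,f=None):
    im=np.array(arm.get_image(n)); 
    if f: cv2.imwrite('pics/'+f,im[:,:,::-1])
    return im
E
python3 - <<'E'
from h import *
snap('scene','s0.png');snap('top','t0.png')
for n in('scene','top'):
    K,Rm,t=cam(n);print(n,K.round(1).tolist(),(-Rm.T@t).round(3),Rm.round(2).tolist())
print(arm.get_obs())
E
```

```text
pics
scene [[448.5, 0.0, 318.8], [0.0, 448.5, 201.4], [0.0, 0.0, 1.0]] [ 0.134 -0.742  1.038] [[0.81, -0.59, -0.01], [-0.46, -0.61, -0.64], [0.37, 0.53, -0.77]]
top [[386.9, 0.0, 320.7], [0.0, 386.9, 198.4], [0.0, 0.0, 1.0]] [ 0.494 -0.089  1.134] [[0.01, -1.0, 0.0], [-0.99, -0.01, -0.1], [0.1, -0.0, -0.99]]
{'clock': 0.1, 'joint_pos': array([-1.31321162,  0.53709734, -0.00443478,  1.53872321,  0.00260982,
        1.06727171, -0.07118185]), 'qvel': array([-0.00044786, -0.00246097,  0.00187472, -0.00238308, -0.00014473,
        0.00125175, -0.00014988]), 'effort': array([ 2.95266203e-03, -5.84564710e+01,  1.05193667e+00, -2.59772944e+01,
        1.26250103e-02,  4.61004805e-03, -2.15288182e-06]), 'tcp_pos': array([0.20664841, 0.61571393, 0.23051615]), 'tcp_rot': array([-3.14010364e+00,  1.21212865e-04,  2.81789923e+00]), 'force': array([-0.12535482, -0.77315456, -0.05812849]), 'torque': array([-0.05050584,  0.00794612, -0.07071285]), 'grip_width': 0.08535070017009584}
```

View pics/s0.png

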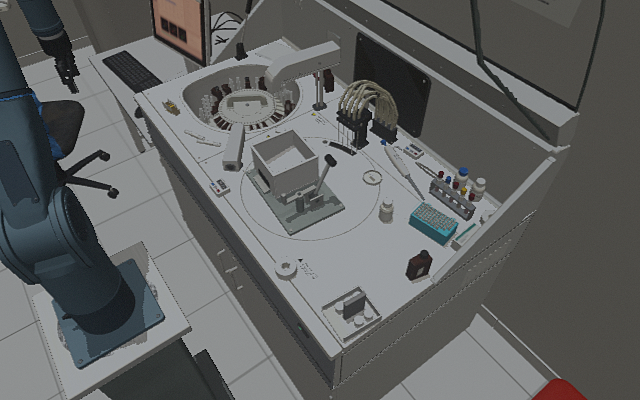

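View pics/t0.png

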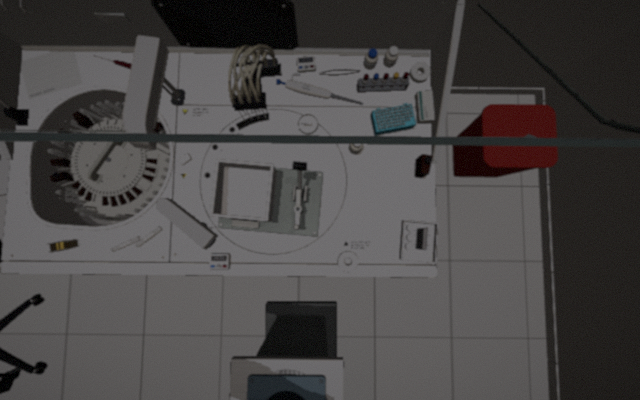

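Scene: the tray is at about (352,308), the hopper at about (285,160) and the lever handle at (329,160). Top: the tray is at (420,240), the hopper at (245,192), the lever at (300,165), and the catch bar at about (300,210). I'll take close crops for detail.

```bash
python3 - <<'E'
from h import *
t=cv2.imread('pics/t0.png');s=cv2.imread('pics/s0.png')
f=lambda im,x0,x1,y0,y1,k:np.clip(cv2.resize(im[y0:y1,x0:x1],None,fx=k,fy=k,interpolation=cv2.INTER_CUBIC).astype(float)*1.3,0,255).astype('uint8')
a=f(t,200,335,150,250,5.5)[:,:742]; cv2.imwrite('pics/tc.png',a)
b=f(s,235,395,125,245,2.5); c=f(s,325,385,275,340,5); d=f(t,390,445,215,270,5)
o=np.zeros((600,800,3),'uint8');o[:300,:400]=b;o[:325,400:700]=c;o[325:600,400:675]=d;cv2.imwrite('pics/mix.png',o)
E
```

```text
(no output)
```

View pics/tc.png

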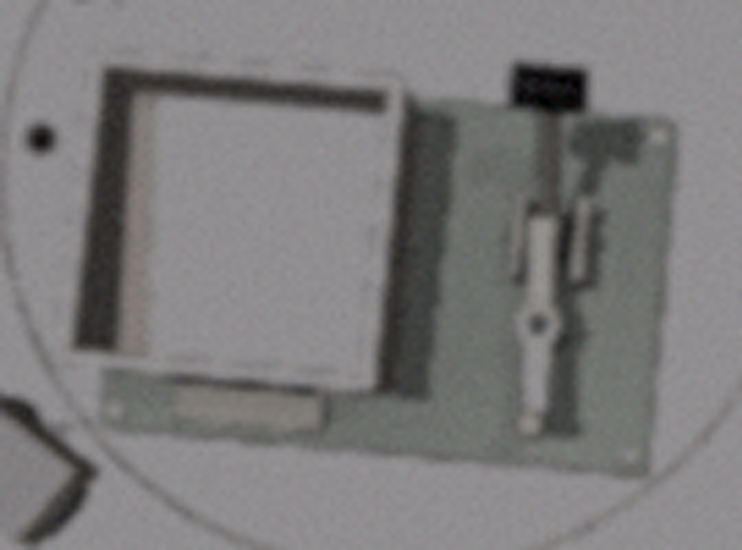

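View pics/mix.png

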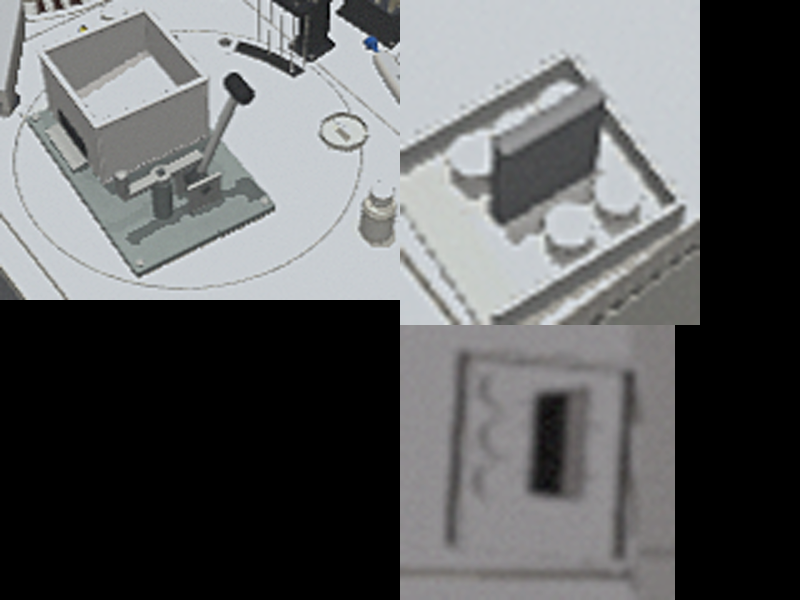

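Top crop: hopper rim corners are at (105,67), (405,83), (380,390) and (73,350). The handle is at (550,88), the catch pivot at (538,323) and the post at (530,423). Mix: the tray's open front faces the robot, with the rib top at (577,442) in the top view. There are 3 cups on the left of the rib and 2 on the right.

```bash
python3 - <<'E'
from h import *
T=lambda x,y,z:ray('top',200+(x+.5)/5.5-.5,150+(y+.5)/5.5-.5,z)
D=lambda x,y,z:ray('top',390+(x-400+.5)/5-.5,215+(y-325+.5)/5-.5,z)
C=lambda x,y,z:ray('scene',325+(x-400+.5)/5-.5,275+(y+.5)/5-.5,z)
B=lambda x,y,z:ray('scene',235+(x+.5)/2.5-.5,125+(y+.5)/2.5-.5,z)
h=np.array([T(*p,.117) for p in[(105,67),(405,83),(380,390),(73,350)]]);print('hopper',h.round(3).tolist(),h.mean(0))
h=np.array([B(*p,.117) for p in[(145,10),(210,80),(103,124),(42,52)]]);print('hopper s',h.round(3).tolist(),h.mean(0))
print('handle',T(550,88,.165),B(238,88,.162));print('piv',T(538,323,.09),B(160,172,.09),'post',T(530,423,.115),B(124,177,.115))
print('base',T(677,118,.01),T(645,472,.01))
for p in[(565,388),(588,390),(580,497),(562,495)]:print('rib',D(*p,.081))
for p in[(495,140),(590,85),(605,97),(505,155)]:print('rib s',C(*p,.081))
for p in[(460,352),(630,372),(620,555),(450,545)]:print('tray',D(*p,.026))
for p in[(570,57),(685,210)]:print('tray s',C(*p,.026))
s=lambda u,v,z:ray('scene',u,v,z)
for n,u,v,z in[('amber',419,265,.05),('wash',386,212,.04),('label',286,270,.024),('timer',219,187,.018)]:print(n,s(u,v,z))
for n,u,v,z in[('amber',423,165,.05),('wash',356,147,.04),('label',347,258,.024),('timer',220,261,.018)]:print(n,'top',ray('top',u,v,z))
E
```

```text
hopper [[0.692, 0.182, 0.117], [0.685, 0.036, 0.117], [0.537, 0.045, 0.117], [0.554, 0.192, 0.117]] [0.6170771  0.11398014 0.117     ]
hopper s [[0.689, 0.178, 0.117], [0.68, 0.029, 0.117], [0.541, 0.044, 0.117], [0.547, 0.189, 0.117]] [0.61423856 0.10997215 0.117     ]
handle [ 0.67458068 -0.03635242  0.165     ] [ 0.67092933 -0.03742031  0.162     ]
piv [ 0.57142036 -0.02808278  0.09      ] [ 0.56474545 -0.03374939  0.09      ] post [ 0.52166908 -0.02642012  0.115     ] [ 0.5178389  -0.03495141  0.115     ]
base [ 0.68784782 -0.09610106  0.01      ] [ 0.4993518  -0.08084106  0.01      ]
rib [ 0.52374334 -0.3683072   0.081     ]
rib [ 0.52277014 -0.38079258  0.081     ]
rib [ 0.46505951 -0.37538736  0.081     ]
rib [ 0.4660471  -0.36567384  0.081     ]
rib s [ 0.46172987 -0.3695734   0.081     ]
rib s [ 0.51585529 -0.37377498  0.081     ]
rib s [ 0.517507   -0.38290253  0.081     ]
rib s [ 0.46074022 -0.37838302  0.081     ]
tray [ 0.54532743 -0.32311426  0.026     ]
tray [ 0.53475704 -0.42030937  0.026     ]
tray [ 0.4311195  -0.41247186  0.026     ]
tray [ 0.43589925 -0.31611725  0.026     ]
tray s [ 0.53980477 -0.33430608  0.026     ]
tray s [ 0.53155092 -0.43201059  0.026     ]
amber [ 0.69301657 -0.38885929  0.05      ]
wash [ 0.74727041 -0.20242425  0.04      ]
label [ 0.41779198 -0.18397581  0.024     ]
timer [0.41632405 0.18798034 0.018     ]
amber top [ 0.7010001  -0.38077714  0.05      ]
wash top [ 0.75366724 -0.19127642  0.04      ]
label top [ 0.43619345 -0.16711749  0.024     ]
timer top [0.42430166 0.1943771  0.018     ]
```

>>> jog_arm(series=[[[0, 0, -35, -5], [0, 0, -70, -10], [0, 0, -100, -13.7], [0, 0, -100, -13.7]]], jaw=0, squeeze=40)

```text
clock: 0.43
tcp_pos: [0.2077, 0.619, 0.3382]
tcp_rot: [3.131, 0.002, 3.06]
force: [0.7, 0.9, 1.4]
grip_width: 0.0855
```

>>> jog_arm(series=[[[-17, -30, 0, 0], [-34, -60, 0, 0], [-52, -90, 0, 0], [-69, -120, 0, 0], [-86, -149, 0, 0]]])

```text
clock: 0.85
tcp_pos: [0.2803, 0.4584, 0.3307]
tcp_rot: [-3.141, -0.0, 3.056]
force: [0.2, 0.5, 0.2]
grip_width: 0.0854
```

>>> jog_arm(series=[[[-17, -30, 0, 0], [-34, -60, 0, 0], [-52, -90, 0, 0], [-69, -120, 0, 0], [-86, -149, 0, 0]]])

```text
clock: 1.27
tcp_pos: [0.3533, 0.3027, 0.3309]
tcp_rot: [-3.141, -0.0, 3.056]
force: [1.8, 0.6, 0.2]
grip_width: 0.0857
```

Works precisely.

>>> jog_arm(series=[[[-9, -30, 0, 0], [-19, -60, 0, 0], [-28, -90, 0, 0], [-38, -120, 0, 0], [-47, -149, 0, 0]]])

```text
clock: 1.68
tcp_pos: [0.3871, 0.1504, 0.331]
tcp_rot: [-3.141, -0.0, 3.056]
force: [0.2, -0.1, 0.2]
grip_width: 0.0854
```

>>> jog_arm(series=[[[-9, -30, 0, 0], [-19, -60, 0, 0], [-28, -90, 0, 0], [-38, -120, 0, 0], [-47, -149, 0, 0]]])

```text
clock: 2.1
tcp_pos: [0.4213, -0.0019, 0.3311]
tcp_rot: [3.141, 0.0, 3.056]
force: [1.3, -0.5, 0.3]
grip_width: 0.0857
```

>>> jog_arm(series=[[[-10, -37, 0, 0], [-20, -74, 0, 0], [-30, -112, 0, 0], [-41, -150, 0, 0], [-51, -186, 0, 0]]])

```text
clock: 2.52
tcp_pos: [0.4563, -0.1919, 0.3311]
tcp_rot: [-3.141, 0.0, 3.057]
force: [1.3, 0.5, -0.1]
grip_width: 0.0851
```

>>> jog_arm(series=[[[-10, -37, 0, 0], [-20, -74, 0, 0], [-30, -112, 0, 0], [-41, -150, 0, 0], [-51, -186, 0, 0]]])

```text
clock: 2.93
tcp_pos: [0.4916, -0.3813, 0.3305]
tcp_rot: [3.141, -0.001, 3.057]
force: [0.7, -0.2, 0.0]
grip_width: 0.0852
```

```bash
python3 - <<'E'
from h import *
o=arm.get_obs();print(o['clock'],o['tcp_pos'],o['tcp_rot'],o['joint_pos'].round(2),o['force'].round(1))
E
```

```text
2.9333 [ 0.49160704 -0.38127344  0.33054023] [ 3.14133284e+00 -7.16388338e-04  3.05677347e+00] [ 0.12  0.46  0.67  1.53 -0.3   1.25  2.32] [ 0.7 -0.2  0. ]
```

>>> jog_arm(series=[[[0, 7, 35, 0], [0, 7, 70, 0], [0, 7, 110, 0], [0, 7, 150, 0], [0, 7, 190, 0]]])

```text
clock: 3.35
tcp_pos: [0.4919, -0.3721, 0.1392]
tcp_rot: [3.142, -0.0, 3.056]
force: [0.9, 0.2, -0.1]
grip_width: 0.0854
```

>>> jog_arm(series=[[[0, 0, 30, 0], [0, 0, 60, 0], [0, 0, 85, 0], [0, 0, 97, 0], [0, 0, 97, 0]]])

```text
clock: 3.77
tcp_pos: [0.4904, -0.371, 0.0413]
tcp_rot: [3.139, -0.005, 3.057]
force: [-0.1, 0.1, 0.5]
grip_width: 0.0855
```

>>> jog_arm(series=[[[0, 0, 0, 0], [0, 0, 0, 0], [0, 0, 0, 0], [0, 0, 0, 0], [0, 0, 0, 0]]], jaw=1, squeeze=40)

```text
clock: 4.18
tcp_pos: [0.4929, -0.3728, 0.0454]
tcp_rot: [-3.141, 0.002, 3.057]
force: [-0.2, 0.1, 0.3]
grip_width: 0.0255
```

>>> jog_arm(series=[[[0, 0, 0, 0], [0, 0, 0, 0], [0, 0, 0, 0], [0, 0, 0, 0], [0, 0, 0, 0]]])

```text
clock: 4.6
tcp_pos: [0.4927, -0.3728, 0.0451]
tcp_rot: [-3.141, 0.001, 3.057]
force: [-1.0, 0.4, 6.2]
grip_width: 0.0116
```

>>> jog_arm(series=[[[0, 0, -5, 0], [0, 0, -15, 0], [0, 0, -30, 0], [0, 0, -45, 0], [0, 0, -60, 0]]])

```text
clock: 5.02
tcp_pos: [0.4922, -0.3726, 0.106]
tcp_rot: [-3.141, 0.0, 3.057]
force: [-0.5, -1.0, -2.5]
grip_width: 0.0117
```

>>> jog_arm(series=[[[0, 0, -20, 0], [0, 0, -40, 0], [0, 0, -60, 0], [0, 0, -80, 0], [0, 0, -100, 0]]])

```text
clock: 5.43
tcp_pos: [0.4919, -0.3724, 0.2065]
tcp_rot: [-3.141, 0.0, 3.056]
force: [-0.5, 0.0, -1.5]
grip_width: 0.0118
```

>>> jog_arm(series=[[[0, 0, -20, 0], [0, 0, -40, 0], [0, 0, -60, 0], [0, 0, -80, 0], [0, 0, -92, 0]]])

```text
clock: 5.85
tcp_pos: [0.4923, -0.3731, 0.2997]
tcp_rot: [-3.14, 0.003, 3.056]
force: [0.2, -0.7, -1.6]
grip_width: 0.0112
```

```bash
python3 - <<'E'
from h import *
o=arm.get_obs();print(o['clock'],o['tcp_pos'],o['force'].round(1),o['torque'].round(2),o['grip_width'])
s=snap('scene');p=proj('scene',o['tcp_pos']).astype(int);print(p)
x,y=max(p[0]-90,0),max(p[1]-75,0)
c=cv2.resize(s[y:y+150,x:x+180,::-1],None,fx=4,fy=4,interpolation=cv2.INTER_CUBIC);cv2.imwrite('pics/g1.png',c)
E
```

```text
5.85 [ 0.49225478 -0.37313497  0.29966399] [ 0.2 -0.7 -1.6] [-0.07 -0.01  0.04] 0.011198787793592017
[360 243]
```

View pics/g1.png

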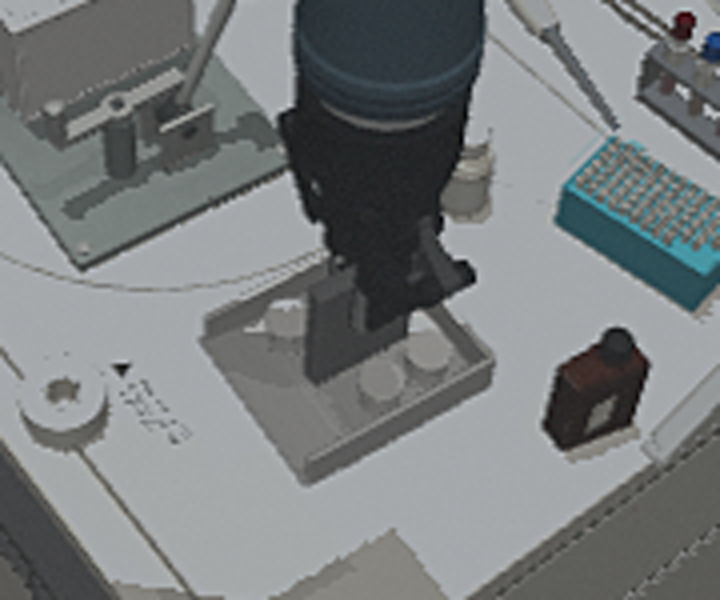

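The tray hangs level with the cups in their lanes (for example at (285,320), (380,380) and (430,350) in the crop). Next I carry it to the hopper. The tool keeps pointing down, so I'll tip the tray in the grip by lowering its back half onto the hopper's rear rim.

>>> jog_arm(series=[[[-2, 8, 0, 0], [-6, 26, 0, 0], [-12, 52, 0, 0], [-18, 78, 0, 0], [-24, 104, 0, 0]]])

```text
clock: 6.32
tcp_pos: [0.5244, -0.2685, 0.2947]
tcp_rot: [3.14, -0.003, 3.057]
force: [0.6, 0.5, -2.7]
grip_width: 0.0113
```

>>> jog_arm(series=[[[-6, 26, 0, 0], [-12, 52, 0, 0], [-18, 78, 0, 0], [-24, 104, 0, 0], [-30, 130, 0, 0]]])

```text
clock: 6.73
tcp_pos: [0.5651, -0.1414, 0.2948]
tcp_rot: [3.141, -0.003, 3.057]
force: [0.3, 0.5, -2.2]
grip_width: 0.0115
```

>>> jog_arm(series=[[[-6, 26, 0, 0], [-12, 52, 0, 0], [-18, 78, 0, 0], [-24, 104, 0, 0], [-30, 130, 0, 0]]])

```text
clock: 7.15
tcp_pos: [0.6058, -0.0146, 0.2947]
tcp_rot: [-3.142, -0.003, 3.057]
force: [0.2, 0.1, -1.9]
grip_width: 0.0114
```

>>> jog_arm(series=[[[-6, 26, 0, 0], [-12, 52, 0, 0], [-18, 78, 0, 0], [-24, 104, 0, 0], [-27, 122, 0, 0]]])

```text
clock: 7.57
tcp_pos: [0.6431, 0.1066, 0.2942]
tcp_rot: [3.141, -0.003, 3.06]
force: [-0.1, 0.6, -3.3]
grip_width: 0.0114
```

>>> jog_arm(series=[[[0, 8, 0, 0], [0, 8, 15, 0], [0, 8, 35, 0], [0, 8, 55, 0], [0, 8, 75, 0]]])

```text
clock: 7.98
tcp_pos: [0.6434, 0.1096, 0.2195]
tcp_rot: [-3.141, -0.002, 3.056]
force: [0.1, 0.3, -2.6]
grip_width: 0.0115
```

```bash
python3 - <<'E'
from h import *
o=arm.get_obs();print(o['clock'],o['tcp_pos'],o['tcp_rot'],o['joint_pos'].round(2),o['force'].round(1))
s=snap('scene');p=proj('scene',o['tcp_pos']).astype(int);print(p)
x,y=max(p[0]-80,0),max(p[1]-70,0)
c=cv2.resize(s[y:y+130,x:x+160,::-1],None,fx=4.5,fy=4.5,interpolation=cv2.INTER_CUBIC);cv2.imwrite('pics/g2.png',c);print(x,y)
E
```

```text
7.9833 [0.64342409 0.10958195 0.21954859] [-3.14057103e+00 -1.62745358e-03  3.05606632e+00] [-0.59  0.6   0.53  1.56 -0.33  1.07  1.51] [ 0.1  0.3 -2.6]
[290 119]
210 49
```

View pics/g2.png

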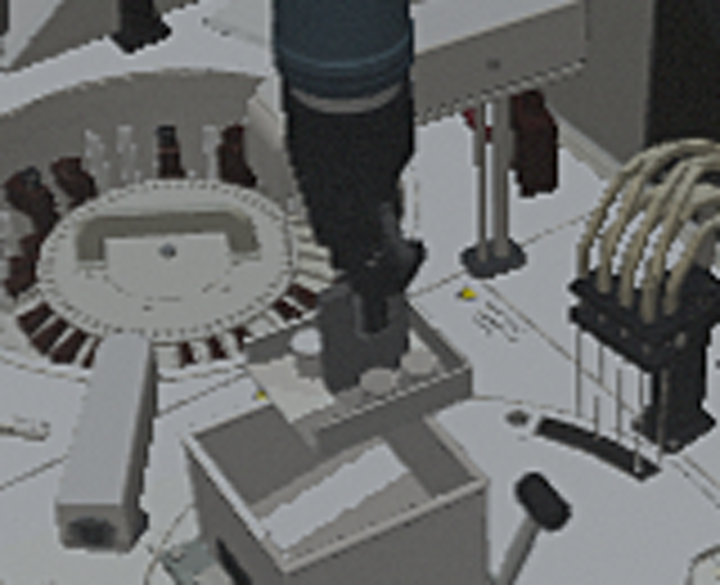

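The tray is level above the rear of the hopper, with its lip over the opening at about (285,420). I'll lower it onto the rear rim with a light squeeze.

>>> jog_arm(series=[[[0, 0, 20, 0], [0, 0, 35, 0], [0, 0, 48, 0], [0, 0, 54, 0], [0, 0, 54, 0]]], squeeze=20)

```text
clock: 8.45
tcp_pos: [0.6433, 0.11, 0.1658]
tcp_rot: [-3.14, -0.003, 3.057]
force: [-0.8, 0.6, -2.4]
grip_width: 0.0114
```

>>> jog_arm(series=[[[2, 0, 4, 0], [4, 0, 9, 0], [7, 0, 15, 0], [10, 0, 20, 0], [12, 0, 23, 0]]])

```text
clock: 8.87
tcp_pos: [0.6317, 0.1115, 0.1468]
tcp_rot: [3.14, -0.001, 3.057]
force: [-12.6, -1.0, 16.8]
grip_width: 0.0111
```

```bash
python3 - <<'E'
from h import *
o=arm.get_obs();print(o['clock'],o['tcp_pos'],o['tcp_rot'],o['force'].round(1),o['grip_width'])
s=snap('scene');
c=cv2.resize(s[90:190,230:350,::-1],None,fx=5,fy=5,interpolation=cv2.INTER_CUBIC);cv2.imwrite('pics/g3.png',c)
E
```

```text
8.8667 [0.63169734 0.11149382 0.14675124] [ 3.14016497e+00 -1.32045825e-03  3.05685468e+00] [-12.6  -1.   16.8] 0.0111392330205562
```

View pics/g3.png

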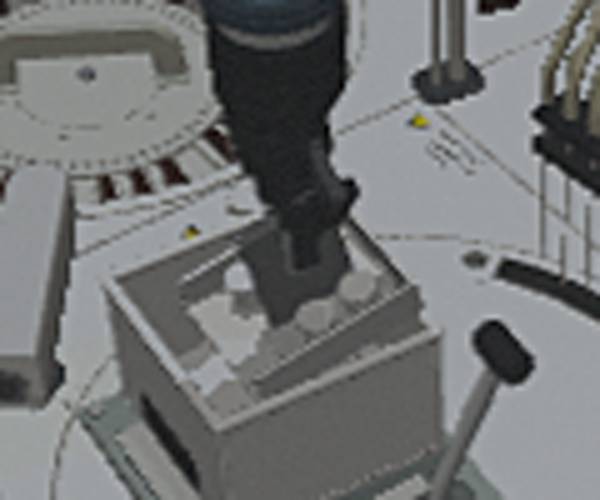

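The tray is pivoting as planned, lip down about 20-25°, and the cups are still in their lanes ((240,275), (315,315), (360,285)). I'll continue.

>>> jog_arm(series=[[[3, 0, 4, 0], [6, 0, 8, 0], [8, 0, 12, 0], [10, 0, 16, 0], [12, 0, 20, 0]]])

```text
clock: 9.33
tcp_pos: [0.6205, 0.1124, 0.126]
tcp_rot: [3.141, 0.0, 3.057]
force: [-6.2, -1.0, 7.6]
grip_width: 0.0114
```

>>> jog_arm(series=[[[1, 0, 3, 0], [2, 0, 6, 0], [3, 0, 8, 0], [3, 0, 8, 0], [3, 0, 8, 0]]])

```text
clock: 9.75
tcp_pos: [0.6176, 0.1127, 0.1175]
tcp_rot: [3.141, 0.0, 3.057]
force: [-4.2, -1.6, 5.0]
grip_width: 0.0114
```

```bash
python3 - <<'E'
from h import *
o=arm.get_obs();print(o['clock'],o['tcp_pos'],o['tcp_rot'],o['force'].round(1),o['grip_width'])
s=snap('scene');
c=cv2.resize(s[90:190,230:350,::-1],None,fx=5,fy=5,interpolation=cv2.INTER_CUBIC);cv2.imwrite('pics/g4.png',c)
E
```

```text
9.75 [0.61761708 0.11269715 0.11745427] [3.14092335e+00 3.12395525e-04 3.05686928e+00] [-4.2 -1.6  5. ] 0.011377766097261826
```

View pics/g4.png

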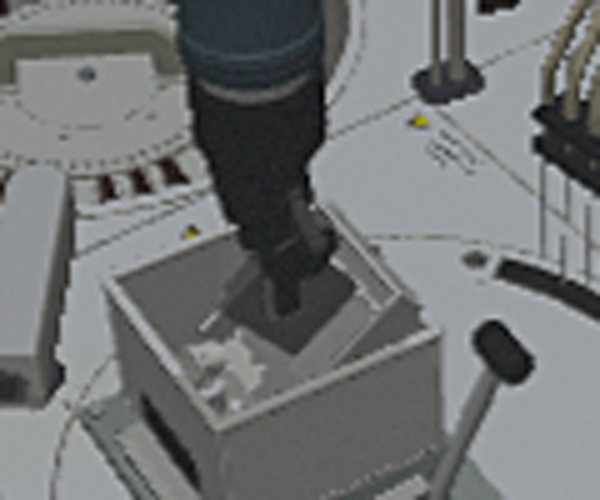

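The tray is tipped about 48° and the cups lie at the front of the hopper, around (230,375). I'll lift and check that all five are out.

>>> jog_arm(series=[[[-2, 0, -12, 0], [2, 0, -24, 0], [-2, 0, -40, 0], [2, 0, -55, 0], [0, 0, -70, 0]]], squeeze=40)

```text
clock: 10.22
tcp_pos: [0.6173, 0.1128, 0.1883]
tcp_rot: [3.141, 0.001, 3.057]
force: [0.7, -0.1, -2.5]
grip_width: 0.0112
```

>>> jog_arm(series=[[[0, 0, -20, 0], [0, 0, -45, 0], [0, 0, -70, 0], [0, 0, -90, 0], [0, 0, -90, 0]]])

```text
clock: 10.63
tcp_pos: [0.6202, 0.1126, 0.2823]
tcp_rot: [3.138, 0.009, 3.057]
force: [1.1, -0.0, -1.0]
grip_width: 0.0116
```

```bash
python3 - <<'E'
from h import *
o=arm.get_obs();print(o['clock'],o['tcp_pos'],o['tcp_rot'],o['force'].round(1),o['grip_width'])
s=snap('scene');t=snap('top')
c=cv2.resize(s[60:190,220:340,::-1],None,fx=4,fy=4,interpolation=cv2.INTER_CUBIC)
d=cv2.resize(t[150:250,205:280,::-1],None,fx=4,fy=4,interpolation=cv2.INTER_CUBIC)
out=np.zeros((520,780,3),'uint8');out[:,:480]=c;out[:400,480:]=np.clip(d*1.5,0,255);cv2.imwrite('pics/g5.png',out)
E
```

```text
10.6333 [0.62018356 0.11262409 0.28229465] [3.13849891 0.00868431 3.05653139] [ 1.1 -0.  -1. ] 0.011617552641276903
```

View pics/g5.png

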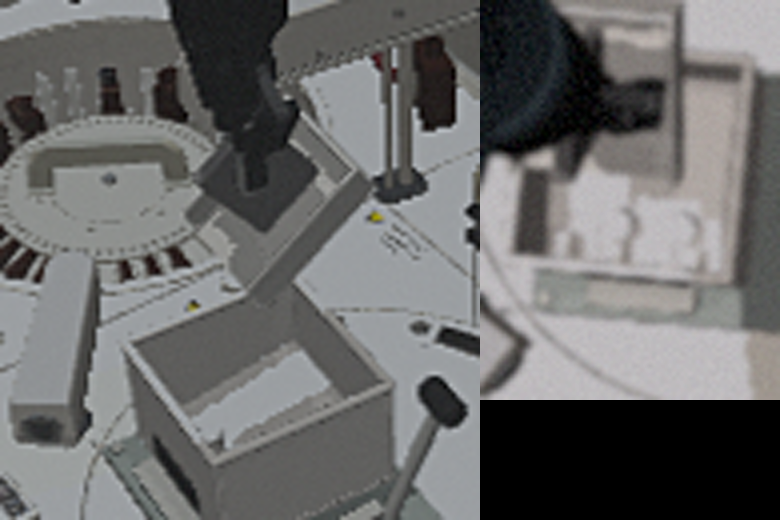

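The tray is still tipped about 47° with its right lane empty, and the cups lie in the hopper front (around (640,240) in the top inset). Next I re-level the tray by drawing its front underside inward over the hopper's front rim.

>>> jog_arm(series=[[[20, 0, 0, 0], [45, 0, 0, 0], [70, 0, 0, 0], [92, 0, 0, 0], [92, 0, 0, 0]]], squeeze=20)

```text
clock: 11.15
tcp_pos: [0.521, 0.1209, 0.2747]
tcp_rot: [-3.141, -0.006, 3.058]
force: [0.2, 0.6, -1.0]
grip_width: 0.0119
```

>>> jog_arm(series=[[[0, 0, 30, 0], [0, 0, 60, 0], [0, 0, 85, 0], [0, 0, 98, 0], [0, 0, 98, 0]]])

```text
clock: 11.57
tcp_pos: [0.5232, 0.1198, 0.1745]
tcp_rot: [-3.138, -0.006, 3.057]
force: [-1.1, 0.1, -2.2]
grip_width: 0.0115
```

>>> jog_arm(series=[[[-5, 0, 4, 0], [-11, 0, 5, 0], [-17, 0, 5, 0], [-23, 0, 5, 0], [-28, 0, 5, 0]]])

```text
clock: 11.98
tcp_pos: [0.5539, 0.1183, 0.1738]
tcp_rot: [3.141, -0.002, 3.057]
force: [-4.5, 0.4, 0.6]
grip_width: 0.0115
```

>>> jog_arm(series=[[[-6, 0, 1, 0], [-12, 0, 3, 0], [-18, 0, 5, 0], [-24, 0, 8, 0], [-30, 0, 11, 0]]])

```text
clock: 12.4
tcp_pos: [0.5848, 0.1156, 0.1623]
tcp_rot: [3.141, 0.001, 3.057]
force: [-2.6, -0.6, 4.2]
grip_width: 0.0115
```

```bash
python3 - <<'E'
from h import *
o=arm.get_obs();print(o['clock'],o['tcp_pos'],o['tcp_rot'],o['force'].round(1),o['grip_width'])
s=snap('scene');t=snap('top')
c=cv2.resize(s[75:205,220:340,::-1],None,fx=4,fy=4,interpolation=cv2.INTER_CUBIC)
d=cv2.resize(t[150:250,205:280,::-1],None,fx=4,fy=4,interpolation=cv2.INTER_CUBIC)
out=np.zeros((520,780,3),'uint8');out[:,:480]=c;out[:400,480:]=np.clip(d*1.5,0,255);cv2.imwrite('pics/g6.png',out)
E
```

```text
12.4 [0.58476444 0.11563746 0.16228386] [3.14123650e+00 7.00963666e-04 3.05697160e+00] [-2.6 -0.6  4.2] 0.011487957675880551
```

View pics/g6.png

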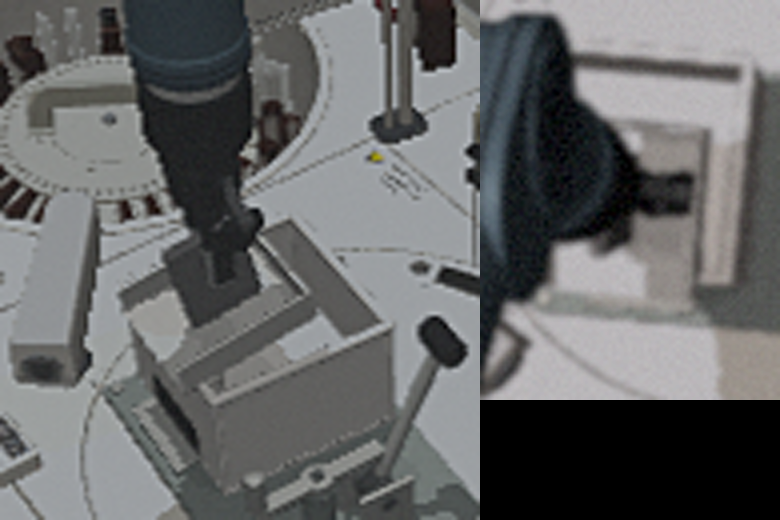

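The tray's tilt is down to roughly 15°, lip down, and its visible lanes are empty ((160,310)). I'll carry it back to its old spot, where pressing it onto the surface finishes the levelling.

>>> jog_arm(series=[[[0, 0, -25, 0], [0, 0, -55, 0], [0, 0, -90, 0], [0, 0, -120, 0], [0, 0, -130, 0]]], squeeze=40)

```text
clock: 12.92
tcp_pos: [0.5868, 0.1151, 0.297]
tcp_rot: [3.14, 0.008, 3.056]
force: [-0.2, -0.3, -0.8]
grip_width: 0.0112
```

>>> jog_arm(series=[[[3, -33, 0, 0], [7, -66, 0, 0], [10, -99, 0, 0], [14, -132, 0, 0], [17, -165, 0, 0]]])

```text
clock: 13.33
tcp_pos: [0.5525, -0.0492, 0.2916]
tcp_rot: [-3.141, 0.001, 3.057]
force: [0.9, -0.3, -1.1]
grip_width: 0.0117
```

>>> jog_arm(series=[[[3, -33, 0, 0], [7, -66, 0, 0], [10, -99, 0, 0], [14, -132, 0, 0], [17, -165, 0, 0]]])

```text
clock: 13.75
tcp_pos: [0.5214, -0.2122, 0.2916]
tcp_rot: [-3.141, 0.0, 3.057]
force: [-0.1, -0.4, -0.9]
grip_width: 0.0119
```

>>> jog_arm(series=[[[3, -33, 0, 0], [7, -66, 0, 0], [10, -99, 0, 0], [14, -132, 0, 0], [17, -165, 0, 0]]])

```text
clock: 14.17
tcp_pos: [0.4905, -0.3752, 0.2914]
tcp_rot: [-3.141, -0.0, 3.057]
force: [1.8, -0.0, -1.7]
grip_width: 0.0115
```

>>> jog_arm(series=[[[0, 0, 30, 0], [0, 0, 65, 0], [0, 0, 100, 0], [0, 0, 135, 0], [0, 0, 165, 0]]])

```text
clock: 14.58
tcp_pos: [0.4903, -0.3732, 0.1241]
tcp_rot: [-3.141, -0.001, 3.057]
force: [-0.4, 0.5, -1.8]
grip_width: 0.0116
```

>>> jog_arm(series=[[[0, 0, 20, 0], [0, 0, 40, 0], [0, 0, 50, 0], [0, 0, 57, 0], [0, 0, 63, 0]]], squeeze=20)

```text
clock: 15.0
tcp_pos: [0.4912, -0.3738, 0.0638]
tcp_rot: [-3.141, 0.0, 3.057]
force: [0.3, -1.1, -0.9]
grip_width: 0.0113
```

>>> jog_arm(series=[[[0, 0, 5, 0], [0, 0, 10, 0], [0, 0, 15, 0], [0, 0, 18, 0], [0, 0, 18, 0]]])

```text
clock: 15.42
tcp_pos: [0.4934, -0.3741, 0.0476]
tcp_rot: [-3.14, 0.004, 3.058]
force: [1.8, -0.2, 4.8]
grip_width: 0.0119
```

>>> jog_arm(series=[[[0, 0, 0, 0], [0, 0, 0, 0], [0, 0, 0, 0], [0, 0, 0, 0], [0, 0, 0, 0]]], jaw=0.5)

```text
clock: 15.83
tcp_pos: [0.491, -0.3734, 0.0463]
tcp_rot: [-3.142, -0.0, 3.057]
force: [-0.2, 0.3, -0.3]
grip_width: 0.0426
```

>>> jog_arm(series=[[[0, 0, -2, 0], [0, 0, -20, 0], [0, 0, -50, 0], [0, 0, -85, 0], [0, 0, -120, 0]]])

```text
clock: 16.25
tcp_pos: [0.4905, -0.3731, 0.1673]
tcp_rot: [3.141, -0.001, 3.057]
force: [1.0, -0.8, -0.4]
grip_width: 0.0426
```

>>> jog_arm(series=[[[0, 20, -35, 0], [0, 60, -60, 0], [0, 100, -60, 0], [0, 140, -60, 0], [0, 180, -60, 0]]])

```text
clock: 16.67
tcp_pos: [0.5064, -0.1924, 0.2271]
tcp_rot: [3.141, 0.002, 3.056]
force: [1.0, 0.2, -0.2]
grip_width: 0.0428
```

```bash
python3 - <<'E'
from h import *
o=arm.get_obs();print(o['clock'],o['tcp_pos'],o['tcp_rot'],o['force'].round(1),o['grip_width'])
s=snap('scene');t=snap('top')
c=cv2.resize(s[265:345,310:390,::-1],None,fx=3.7,fy=3.7,interpolation=cv2.INTER_CUBIC)
d=cv2.resize(t[155:240,200:335,::-1],None,fx=3.7,fy=3.7,interpolation=cv2.INTER_CUBIC)
e=cv2.resize(s[120:220,235:345,::-1],None,fx=2.7,fy=2.7,interpolation=cv2.INTER_CUBIC)
out=np.zeros((600,800,3),'uint8');out[:c.shape[0],:c.shape[1]]=c;out[:d.shape[0],300:300+d.shape[1]]=np.clip(d*1.5,0,255)
out[320:320+e.shape[0],:e.shape[1]]=e;cv2.imwrite('pics/g7.png',out)
E
```

```text
16.6667 [ 0.50643428 -0.19244664  0.22711833] [3.14134191e+00 1.62613159e-03 3.05619437e+00] [ 1.   0.2 -0.2] 0.04277850248081832
```

View pics/g7.png

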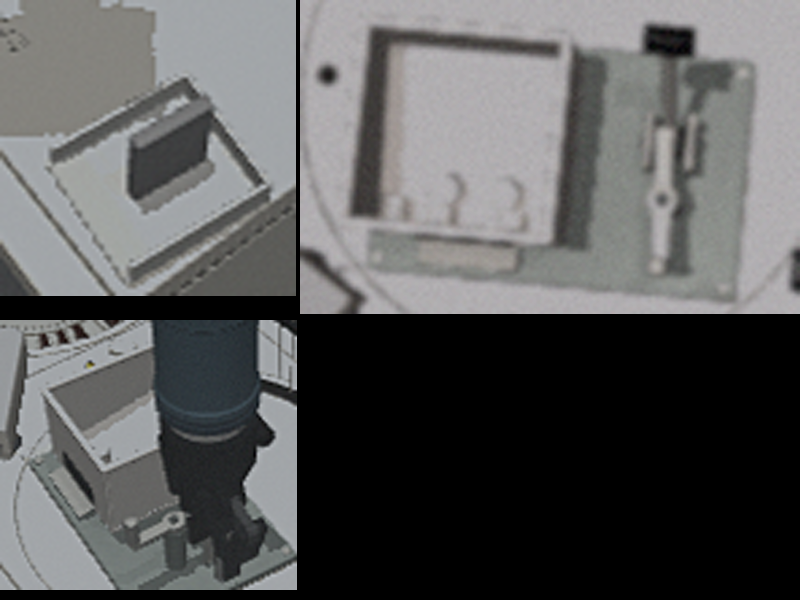

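The tray stands flat and empty at its old spot (left inset). The cups are in the hopper front, around (400-515,200), and the catch is still closed: post at (658,265), pivot at (661,200). Next I straddle the post with the jaws half open and grip it lightly.

>>> jog_arm(series=[[[0, 35, 0, 0], [0, 75, 0, 0], [0, 115, 0, 0], [0, 150, 0, 0], [0, 162, 0, 0]]])

```text
clock: 17.18
tcp_pos: [0.5204, -0.0264, 0.2261]
tcp_rot: [3.139, -0.001, 3.064]
force: [0.1, 0.7, 0.3]
grip_width: 0.0426
```

>>> jog_arm(series=[[[0, 0, 25, 0], [0, 0, 60, 0], [0, 0, 95, 0], [0, 0, 120, 0], [0, 0, 134, 0]]])

```text
clock: 17.6
tcp_pos: [0.5182, -0.033, 0.0895]
tcp_rot: [-3.141, -0.004, 3.057]
force: [-0.1, -0.4, 0.7]
grip_width: 0.0429
```

>>> jog_arm(series=[[[0, 0, 0, 0], [0, 0, 0, 0], [0, 0, 0, 0], [0, 0, 0, 0], [0, 0, 0, 0]]], jaw=1, squeeze=20)

```text
clock: 18.02
tcp_pos: [0.5203, -0.0329, 0.093]
tcp_rot: [-3.141, 0.001, 3.057]
force: [0.0, -0.8, -4.5]
grip_width: 0.0131
```

```bash
python3 - <<'E'
from h import *
o=arm.get_obs();print(o['clock'],o['tcp_pos'],o['tcp_rot'],o['force'].round(1),o['grip_width'])
snap('scene','p1.png');snap('top','p1t.png')
E
```

```text
18.0167 [ 0.52029508 -0.03288686  0.09297647] [-3.14143875e+00  9.73727496e-04  3.05689563e+00] [ 0.  -0.8 -4.5] 0.013111812479419843
```

>>> jog_arm(series=[[[-1, -6, 0, 0], [-2, -13, 0, 0], [-5, -20, 0, 0], [-9, -26, 0, 0], [-14, -32, 0, 0]]])

```text
clock: 18.53
tcp_pos: [0.5319, -0.0656, 0.0927]
tcp_rot: [3.14, 0.0, 3.057]
force: [-0.4, 7.8, 1.4]
grip_width: 0.013
```

>>> jog_arm(series=[[[-5, -5, 0, 0], [-11, -9, 0, 0], [-18, -13, 0, 0], [-26, -15, 0, 0], [-29, -15, 0, 0]]])

```text
clock: 18.95
tcp_pos: [0.5534, -0.0771, 0.0911]
tcp_rot: [3.132, -0.016, 3.06]
force: [-25.2, 18.1, 22.8]
grip_width: 0.0131
```

```bash
python3 - <<'E'
from h import *
o=arm.get_obs();print(o['clock'],o['tcp_pos'],o['tcp_rot'],o['force'].round(1),o['grip_width'])
E
```

```text
18.95 [ 0.55344566 -0.07711323  0.09111301] [ 3.1319523  -0.01563935  3.06010116] [-25.2  18.1  22.8] 0.013073020200428614
```

The forces rose near the end of the swing, so I'll release, back off and look.

>>> jog_arm(series=[[[8, 2, 0, 0], [8, 2, 0, 0], [8, 2, 0, 0], [8, 2, 0, 0]]], jaw=0.75)

```text
clock: 19.28
tcp_pos: [0.5507, -0.08, 0.0921]
tcp_rot: [3.141, -0.002, 3.057]
force: [-3.3, 5.6, -0.0]
grip_width: 0.0211
```

>>> jog_arm(series=[[[0, 0, -20, 0], [0, 0, -50, 0], [0, 0, -85, 0], [0, 0, -110, 0], [0, 0, -110, 0]]])

```text
clock: 19.7
tcp_pos: [0.5555, -0.0835, 0.208]
tcp_rot: [-3.14, 0.011, 3.054]
force: [0.3, -0.3, 0.0]
grip_width: 0.0214
```

>>> jog_arm(series=[[[0, -40, 0, 0], [0, -80, 0, 0], [0, -120, 0, 0], [0, -120, 0, 0]]])

```text
clock: 20.03
tcp_pos: [0.5388, -0.2123, 0.2037]
tcp_rot: [-3.133, 0.003, 3.044]
force: [-1.8, -0.4, 1.8]
grip_width: 0.0217
```

```bash
python3 - <<'E'
from h import *
o=arm.get_obs();print(o['clock'],o['tcp_pos'],o['tcp_rot'],o['force'].round(1),o['grip_width'])
s=snap('scene','q.png');t=snap('top','qt.png')
d=cv2.resize(t[160:240,265:335,::-1],None,fx=7,fy=7,interpolation=cv2.INTER_CUBIC)
e=cv2.resize(s[140:220,265:345,::-1],None,fx=3.8,fy=3.8,interpolation=cv2.INTER_CUBIC)
out=np.zeros((560,800,3),'uint8');out[:,:490]=np.clip(d*1.3,0,255);out[:304,490:794]=e;cv2.imwrite('pics/g8.png',out)
E
```

```text
20.0333 [ 0.53883906 -0.21231964  0.203666  ] [-3.13309834  0.00317017  3.04381729] [-1.8 -0.4  1.8] 0.02168959128851126
```

View pics/g8.png

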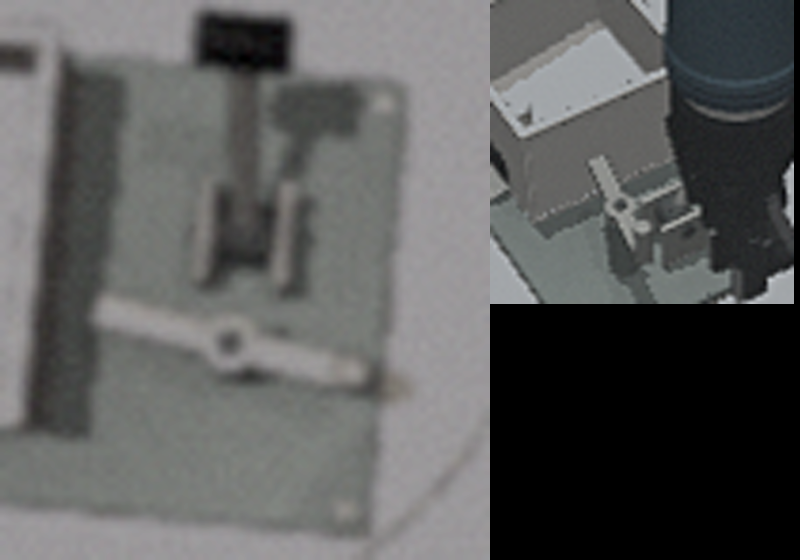

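The catch bar now lies sideways. Its ends are at (95,305) and (375,375), about 0.18 rad short of the feeder's -y axis, so the angle is about 1.39 rad, fully aside. The lever is still at rest with its handle at (245,42). Next I go behind the handle with the fingers shut.

>>> jog_arm(series=[[[-30, 13, -10, 0], [-65, 30, -20, 0], [-100, 46, -30, 0], [-135, 62, -40, 0], [-165, 76, -46, 0]]], jaw=1)

```text
clock: 20.55
tcp_pos: [0.715, -0.1354, 0.2492]
tcp_rot: [3.141, 0.003, 3.06]
force: [0.9, -0.5, 1.4]
grip_width: -0.0001
```

>>> jog_arm(series=[[[2, 30, 0, 0], [4, 60, 0, 0], [7, 90, 0, 0], [8, 105, 0, 0], [8, 105, 0, 0]]])

```text
clock: 20.97
tcp_pos: [0.7135, -0.0259, 0.2476]
tcp_rot: [3.138, -0.0, 3.065]
force: [-0.1, -1.9, 0.3]
grip_width: -0.0002
```

```bash
python3 - <<'E'
from h import *
o=arm.get_obs();print(o['clock'],o['tcp_pos'],o['tcp_rot'],o['force'].round(1),o['grip_width'],o['joint_pos'].round(2))
t=cv2.imread('pics/qt.png')[150:185,280:330];m=(t.max(2)<30).astype('uint8')
n,l,st,c=cv2.connectedComponentsWithStats(m);i=1+np.argmax(st[1:,4]);print(st[i],c[i],ray('top',280+c[i][0],150+c[i][1],.165))
E
```

```text
20.9667 [ 0.7135128  -0.02591691  0.24757002] [ 3.13845842e+00 -1.53682308e-04  3.06491832e+00] [-0.1 -1.9  0.3] -0.0001959351745620705 [-0.37  0.7   0.6   1.35 -0.4   1.21  1.75]
[14 13 12  7 78] [19.56410256 15.84615385] [ 0.67392366 -0.03629377  0.165     ]
```

>>> jog_arm(series=[[[0, -6, 20, 0], [0, -6, 50, 0], [0, -6, 80, 0], [0, -6, 100, 0], [0, -6, 100, 0]]])

```text
clock: 21.38
tcp_pos: [0.709, -0.0398, 0.1432]
tcp_rot: [-3.14, -0.008, 3.056]
force: [-1.4, 0.7, 0.4]
grip_width: 0.0002
```

>>> jog_arm(series=[[[12, 0, 0, 0], [25, 0, 0, 0], [38, 0, 0, 0], [50, 0, 0, 0], [62, 0, 0, 0]]])

```text
clock: 21.8
tcp_pos: [0.6536, -0.0354, 0.1518]
tcp_rot: [-3.141, 0.009, 3.056]
force: [4.5, -1.9, 3.6]
grip_width: 0.0002
```

>>> jog_arm(series=[[[12, 0, 0, 0], [25, 0, 0, 0], [36, 0, 0, 0], [46, 0, 0, 0], [54, 0, 0, 0]]])

```text
clock: 22.22
tcp_pos: [0.5989, -0.0305, 0.1505]
tcp_rot: [-3.141, 0.007, 3.056]
force: [6.3, -0.6, -4.8]
grip_width: -0.0
```

>>> jog_arm(series=[[[3, 0, 0, 0], [6, 0, 0, 0], [8, 0, 0, 0], [8, 0, 0, 0], [8, 0, 0, 0]]])

```text
clock: 22.63
tcp_pos: [0.5938, -0.0298, 0.1507]
tcp_rot: [-3.14, 0.011, 3.056]
force: [12.8, -1.7, -7.3]
grip_width: -0.0002
```

```bash
python3 - <<'E'
from h import *
o=arm.get_obs();print(o['clock'],o['tcp_pos'],o['tcp_rot'],o['force'].round(1),o['grip_width'])
s=snap('scene','r.png')
t=s[120:200,290:350];m=(t.max(2)<45).astype('uint8')
for y in m[::2]: print(''.join('.#'[v] for v in y))
for q in(.65,.8): print(q,proj('scene',[.6175+.13*np.sin(.45-q),-.033,.045+.13*np.cos(.45-q)])-[290,120])
E
```

```text
22.6333 [ 0.59383805 -0.02978666  0.15071249] [-3.14042585  0.01130163  3.05635427] [12.8 -1.7 -7.3] -0.00021503075713176685
................................................#####..####.
...........................#.......................#####.#..
..........................#..........................#######
........................####............................####
#.#.................##...###...............................#
##.....................#####................................
#####...............########................................
############################................................
############################................................
############################................................
###########################.................................
##########################...............##.................
.########################...............#########...........
..######################.....................###...#..#.....
...#####################..........................########..
....########.###########..............................####.#
[... 825 characters left out ...]
.............................
............................................................
............................................................
............................................................
............................................................
............................................................
............................................................
............................................................
............................................................
............................................................
............................................................
0.65 [15.36366859 48.67503899]
0.8 [ 9.70283488 53.06282121]
```

At about (8,53), the handle blob matches the predicted stop position for 0.8 rad (9.7, 53.1). The push of 12.8 N exceeds the 5 N spring, so the lever is against its stop. I'll hold briefly, check, then hand in.

>>> jog_arm(series=[[[0, 0, 0, 0], [0, 0, 0, 0], [0, 0, 0, 0], [0, 0, 0, 0], [0, 0, 0, 0]]])

```text
clock: 23.1
tcp_pos: [0.5938, -0.0298, 0.1507]
tcp_rot: [-3.14, 0.011, 3.056]
force: [11.9, -1.6, -7.1]
grip_width: 0.0
```

>>> jog_arm(series=[[[0, 0, 0, 0], [0, 0, 0, 0], [0, 0, 0, 0], [0, 0, 0, 0], [0, 0, 0, 0]]])

```text
clock: 23.52
tcp_pos: [0.5939, -0.0298, 0.1507]
tcp_rot: [-3.14, 0.011, 3.056]
force: [11.4, -1.6, -5.6]
grip_width: 0.0002
```

```bash
python3 - <<'E'
from h import *
o=arm.get_obs();print(o['clock'],o['tcp_pos'],o['force'].round(1))
arm.sign_off()
E
```

```text
23.5167 [ 0.59385944 -0.02976175  0.15071539] [11.4 -1.6 -5.6]
the job is handed in; nothing more can be done
```

The job is handed in at 23.5 s on the robot's clock, with the arm still holding the feed lever at its stop. No verdict was reported.

**What I did**
- **Cups:** the tool could not be tilted, so I tipped the tray in a light grip by lowering it onto the hopper's rear rim, to about 47°.
- **Tray:** I levelled it again over the front rim and pressed it flat at its old spot.
- **Catch and lever:** I swung the catch by its post, then pulled the lever to the front from behind with the fingers shut.

**Last checks**
- **Tray and cups:** the pictures showed the tray flat and empty and no cups elsewhere. I could see the cups in the front of the hopper but could not count all five one by one, because they are white on white.
- **Catch:** it measured about 1.39 rad from the picture, which is its stop. Forces rose to about 25 N at the end of the swing, consistent with reaching that stop.
- **Lever:** the handle was where it should be at 0.8 rad, with a steady push of about 11 N. The spring gives only 5 N there, so the lever is against its stop.
- **Bystanders:** I kept clear of the two bottles, the label roll and the timer, and no contact showed. I did not measure their positions again at the end.

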